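# Load a fresh label roll from the spindle stand into the roll cradle

### The job

Slide the tall label roll straight up off its post on the spindle stand, and lay it on its side in the label-roll cradle, letting it settle on both rollers before you let go. Finish with it lying along the rollers with its end up against the tall guide plate, and leave the other two rolls on their posts and the rest of the shelf undisturbed.

Things in the scene. Friction and masses are not known exactly. Their poses are not given: they have to be found in the camera images.
- label_roll: the roll to load: the TALL white paper label roll, wound on a cardboard core: 62 mm diameter, 70 mm tall, 40 mm bore right through, about 0.14 kg. Starts upright on one of the stand's three posts; which one varies. Origin: centre of its underside as it stands; its z axis is the roll's axis, up at the start. Either end may face the guide plate
- roll_mid (a point): the middle of the tall label roll: on its axis, 35 mm from either end
- short_roll: a bystander: the same kind of white label roll but only 40 mm tall (62 mm diameter, bore 40 mm), upright on another post of the stand. Origin: centre of its underside. Leave it on its post.
- packing_tape: a bystander: amber packing-tape roll, 78 mm diameter, 48 mm tall, bore 38 mm, upright on the remaining post of the stand. Origin: centre of its underside. Leave it on its post.
- stand: spindle stand, fixed: wooden base 90 mm (x) by 320 mm (y), 12 mm thick, with three upright steel posts in a row along its y axis at y = -105, 0 and +105 mm. Posts are 24 mm in diameter, their round tips 92 mm above the surface, so a roll must rise 80 mm to come off. The rolls stand loose on the base. Origin: centre of the base's underside; z up
- cradle: label-roll cradle, fixed: base plate 140 mm (x) by 70 mm (y), 6 mm thick. Two free-turning rubber rollers, 14 mm diameter, 110 mm long, lie along its x axis at y = +20 and -20 mm, their axes 22 mm above the surface. End plates 6 mm thick, 54 mm wide stand at both ends. Origin: centre of the base plate's underside; z up, x points from the low end plate (nearer the robot) to the tall guide plate
- seat (a point): where the middle of the label roll is when it lies on both rollers with its end against the guide plate: cradle x = +20 mm, y = 0, 54 mm above the surface (the roll's top is then at 85 mm)
- guide_face (a point): point on the inner face of the cradle's tall guide plate, which the roll's end must meet: cradle x = +55 mm, y = 0, 54 mm above the surface. This plate is round-topped and 117 mm high
- low_end (a point): point at the top of the inner face of the cradle's low end plate: cradle x = -55 mm, y = 0, 42 mm above the surface. A 70 mm roll has 40 mm of play between the two end plates
- drive_case: bystander, loose: flat blue silicone drive case 135 x 90 x 22 mm high (long side along its x), lying on the robot's side of the stand. Origin: centre of its underside
- magnet_tray: bystander, loose: stainless steel magnet tray 82 (x) x 132 (y) x 23 mm high, just beyond the cradle's guide plate. Origin: centre of its underside
- paperweight: bystander, loose: green glass paperweight, a dome 74 mm across and 42 mm high, close beside the cradle. Origin: centre of its underside
- mug: bystander, loose: white mug 82 mm across, 95 mm high, handle 66 mm out along its y axis, beyond the work near the middle. Origin: centre of its underside
Mind the look-alikes: they are no part of the job. Leave any purple or yellow look-alike of the label_roll alone.

How it is judged:
By the outcome, as a careful person would: the job done as asked, in the order asked, and still so for the second after the job is handed in, with the robot touching nothing.
It also fails if it takes over 53 s, if anything falls off the work surface, if the arm or the gripper's body presses on something with over 40 N, if the wrist force passes 120 N, or if a joint passes its speed limit or range.

### The arm

A 6-joint arm with a two-finger parallel gripper is mounted at the origin on the work surface. World frame = base frame: x ahead of the robot, y to its left, z up, the work surface at z = 0. Lengths are in m, angles in rad, forces in N, time in s.
With the tool pointing down it reaches from about 0.375 to 0.975 m from the base axis. Payload 3.8 kg.
Tool frame: the origin (TCP) lies midway between the tips of the shut fingers; the grasp point (between the pads) lies 19 mm behind it (ctrl.grip_depth is the distance from the TCP to the grasp point, in m); z points along the fingers, y is the direction in which the jaws open and shut (so a half turn about z gives the same grasp; the last joint's range is limited). The gripper opens to 88 mm and grips with 3 to 60 N. Pads are 18 mm wide; open, the fingers measure 123 mm over their backs; the gripper's body (75 mm by 187 mm) begins 45 mm behind the grasp point.
Start: joints at [1.082, 0.264, 1.604, -0, 1.274, -0.037], TCP at [0.295, 0.607, 0.239] pointing down, gripper open.
Joint ranges: [-2.63, 2.63], [-0.94, 2.18], [0.31, 2.57], [-1.31, 4.45], [0, 2.66], [-2.55, 2.55]. Speed limits (rad/s): [2.57, 2.57, 3.14, 3.14, 3.14, 3.14].

### API

Orientations are given as a unit quaternion [x, y, z, w].
In Python, from station import ctrl, get_image, camera_params gives the robot as it stands.
- The arm moves only by the shell command python3 -m pendant 'ROWS' [FORCE]. ROWS is a JSON object of lists of equal length, an entry for each row: "claw": the opening, from 0 (shut) to 1 (fully open); "travel": the shift along the tool's x, y, z in m, a list of three; "roll": the turn about the tool's z in degrees. In form: {"claw": [claw, ...], "travel": [[x, y, z], ...], "roll": [roll, ...]}. A call has 1 to 5 rows; each row is the pose to reach, as a shift and turn from the pose commanded when the call began, along the tool's axes at that moment; what a row does not reach only later rows make up. A row lasts 1/8 s, in which the tool goes at most 62.5 mm and 10.7 degrees, less where a joint would pass 70% of its speed; a pose out of reach is approached as far as the arm can. A call with a gripper value outside its range is refused whole. The fingers move at their own pace and stop on an object; FORCE is the grip in N (left out, the last holds). Time passes only in rows, so rows that repeat a pose let the fingers close. It gives the time, the measured TCP pose, the force and the opening at its end, in the units of the state.
- ctrl.get_state(): the state, without advancing time (a new reading comes with each control period).
- get_image(name): name is "scene" or "side" or "wrist"; returns (picture, depth): 420x560x3 uint8, blue, green, red; 420x560 float32, m along the optical axis (not along the pixel's ray), 0 where there is no reading.
- camera_params(name): a dict with "vfov" (degrees; the focal length in pixels is half the picture's height over the tangent of half this angle, whatever the lens; pixels are square), "cx", "cy" (the principal point, pixels), "world_to_cam" (4x4, takes a point from world to camera coordinates). Camera axes: x right, y down, z forward; pixel columns grow to the right and rows downward; lengths in m; the calibration is good to about 2 mm. The wrist camera is an equidistant fisheye: a pixel r from the principal point sees the ray r / f radians off the axis. A picture is of the moment at which its call begins: read the wrist's pose just before it. camera_params takes no time and is no camera call; for the wrist camera it gives the pose at the moment of the call.
- ctrl.sign_off(): hands the job in, once; it reports no verdict.
The state is a dict: "clock": time; "joints": joint angles; "joint_vel": joint speeds; "joint_efforts": joint torques, N m; "eef_pos": TCP position; "tool_rot": TCP orientation; "force": force on the tool from outside, world axes, zero at the start; "wrist_torque": the same for the moment, N m; "width": finger opening in m.
Only numpy, scipy, OpenCV 4.12 (cv2) and the standard library are available. Lean on these libraries where they do the work, as an engineer would, in place of code of your own. Each camera call takes 0.05 s, during which the arm holds its last target.

## Working session

There is one attempt and no reset: what is moved stays moved. The work goes in short steps, Python scripts to look and compute and a shell command to move; the robot and the scene stay as the last step left them, time stands still between calls to the robot, and variables do not carry over. Pictures are saved under pics/ and viewed, and the job is handed in when it is done.

```bash
ls; mkdir -p pics; python3 - <<'E'
from station import ctrl,get_image,camera_params
import cv2,numpy as np
s=ctrl.get_state();print(s['clock'],s['eef_pos'],s['tool_rot'],s['width'])
for n in ['scene','side','wrist']:
    p=camera_params(n)
    im,d=get_image(n);cv2.imwrite(f'pics/{n}0.png',im);np.savez(f'{n}0.npz',im=im,d=d,W=p['world_to_cam'],v=p['vfov'],cx=p['cx'],cy=p['cy'])
    print(n,p['vfov'],p['cx'],p['cy'],np.round(p['world_to_cam'],3).tolist())
E
```

```text
pics
0.0 [0.294346   0.60664241 0.2373749 ] [ 2.23960120e-01  9.74597649e-01 -1.09963391e-03 -2.79574482e-04] 0.08806169659069277
scene 44.009021730809195 278.18975946846064 215.062010807908 [[-0.749, 0.663, 0.004, 0.471], [0.523, 0.595, -0.61, -0.249], [-0.407, -0.455, -0.792, 1.662], [0.0, 0.0, 0.0, 1.0]]
side 44.24117631465209 283.60221790816604 207.04079419968795 [[0.766, -0.643, 0.018, -0.468], [-0.399, -0.497, -0.771, 0.255], [0.505, 0.583, -0.637, 1.338], [0.0, 0.0, 0.0, 1.0]]
wrist 65.70646984690485 279.430425740011 212.26985298294815 [[0.436, 0.9, -0.002, -0.674], [0.863, -0.418, 0.284, -0.039], [0.255, -0.125, -0.959, 0.389], [0.0, 0.0, 0.0, 1.0]]
```

View pics/scene0.png

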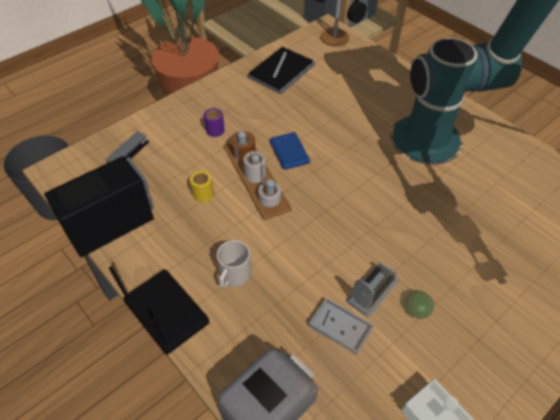

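View pics/side0.png

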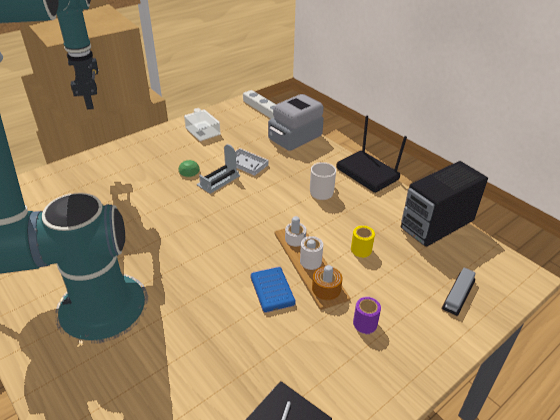

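View pics/wrist0.png

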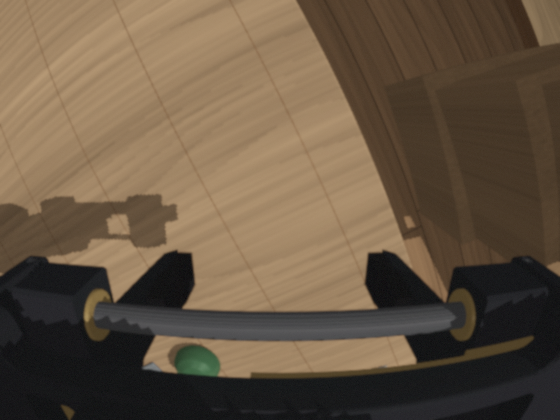

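The images show these objects (scene / side pixels):
- Stand: tape (242,148)/(327,283), a white roll in the middle (255,167)/(311,250), a shorter white roll (269,193)/(295,235).
- Look-alikes: purple (214,122)/(367,315) and yellow (202,186)/(362,241). The white mug is at (235,263)/(322,182).
- Cradle: (373,288)/(222,172).

The candidates for the tall roll are the middle white roll, the end white roll, purple, yellow and the mug. I'll check close crops next.

```bash
python3 - <<'E'
import cv2,numpy as np
a=np.load('scene0.npz')['im'];b=np.load('side0.npz')['im']
f=lambda im,x,y,w,h,s:cv2.resize(im[y:y+h,x:x+w],None,fx=s,fy=s,interpolation=cv2.INTER_CUBIC)
A=f(a,210,115,100,110,4);B=f(b,265,205,100,110,4)
cv2.imwrite('pics/crop_stand.png',np.hstack([A,B]))
A=f(a,340,250,100,75,4);B=f(b,175,135,100,75,4)
cv2.imwrite('pics/crop_cr.png',np.hstack([A,B]))
E
```

```text
(no output)
```

View pics/crop_stand.png

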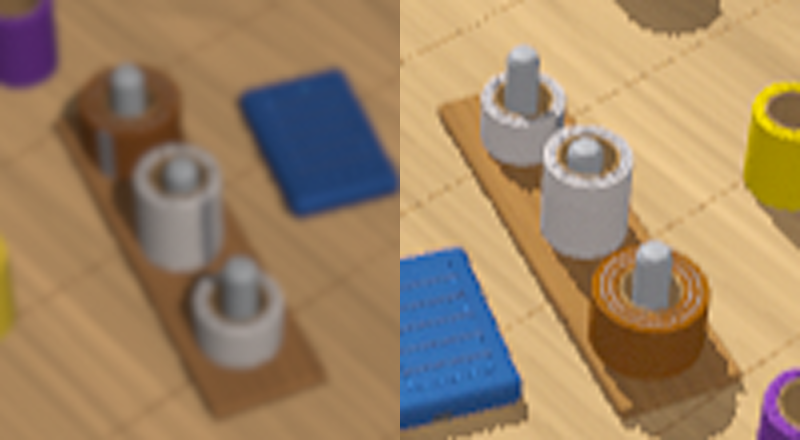

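View pics/crop_cr.png

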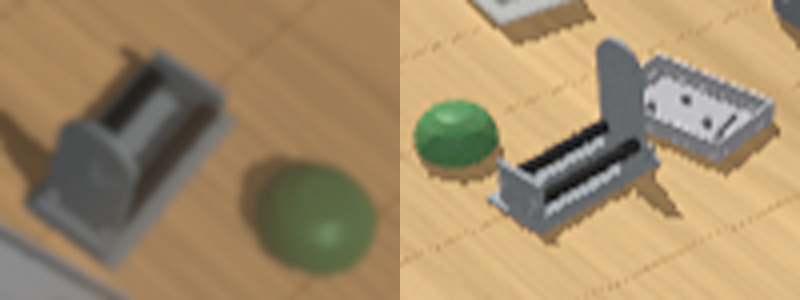

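The tall roll is the one on the middle post. Next I'll triangulate the post tips, rim and cradle corners.

```bash
cat > h.py <<'E'
import numpy as np
class Cam:
    def __init__(s,n):
        z=np.load(n+'.npz');s.d=z['d'];s.im=z['im'];s.W=z['W'];s.f=s.im.shape[0]/2/np.tan(np.radians(z['v'])/2);s.cx=z['cx'];s.cy=z['cy']
        s.R=s.W[:3,:3];s.C=-s.R.T@s.W[:3,3]; s.fish='wrist' in n
    def ray(s,u,v):
        x,y=(u-s.cx)/s.f,(v-s.cy)/s.f
        if s.fish:
            r=np.hypot(x,y);q=np.array([x/r*np.sin(r),y/r*np.sin(r),np.cos(r)])
        else: q=np.array([x,y,1.]);q/=np.linalg.norm(q)
        return s.R.T@q
    def plane(s,u,v,z):
        d=s.ray(u,v);return s.C+d*(z-s.C[2])/d[2]
    def proj(s,P):
        q=s.R@np.asarray(P)+s.W[:3,3]
        if s.fish:
            r=np.hypot(q[0],q[1]);t=np.arctan2(r,q[2]);k=t/r*s.f;return np.array([s.cx+k*q[0],s.cy+k*q[1]])
        return np.array([s.cx+s.f*q[0]/q[2],s.cy+s.f*q[1]/q[2]])
def tri(a,ua,b,ub):
    da,db=a.ray(*ua),b.ray(*ub)
    t=np.linalg.lstsq(np.c_[da,-db],b.C-a.C,rcond=None)[0]
    p,q=a.C+t[0]*da,b.C+t[1]*db
    return (p+q)/2,np.linalg.norm(p-q)
E
python3 - <<'E'
from h import *
np.set_printoptions(precision=4,suppress=True)
a,b=Cam('scene0'),Cam('side0')
for n,s,t in [('tape',(241.8,132),(328.8,266.3)),('tall',(255,155),(311.3,240.8)),('short',(269.8,180.5),(295.8,217.5)),('tallrim',(254.5,158.8),(312,244.3))]:
    print(n,*tri(a,s,b,t), 'plane92',a.plane(*s,.09)[:2],b.plane(*t,.09)[:2])
print('stand base corners z12')
for c in [(218,418),(326,378)]: print(a.plane(210+c[0]/4,115+c[1]/4,.006))
for c in [(440-400,108),(625-400,410),(740-400,380)]: print(b.plane(265+c[0]/4,205+c[1]/4,.008))
print('cradle')
for c in [(28,205),(112,268),(233,122)]: print('sc',a.plane(340+c[0]/4,250+c[1]/4,.004))
for c in [(88,200),(145,235),(260,160)]: print('si',b.plane(175+c[0]/4,135+c[1]/4,.004))
# guide plate top: scene (90,120) ; side (620-400,40)
print('gtop',*tri(a,(340+92/4,250+120/4),b,(175+220/4,135+42/4)))
# low plate top corners: scene (160,55),(225,95); side (500-400,158),(548-400,183)
print('low?',*tri(a,(340+160/4,250+53/4),b,(175+148/4,135+183/4)), *tri(a,(340+227/4,250+95/4),b,(175+100/4,135+158/4)))
E
```

```text
tape [ 0.4853 -0.3275  0.0918] 0.0019497897510806785 plane92 [ 0.4835 -0.3283] [ 0.4874 -0.327 ]
tall [ 0.5157 -0.2287  0.0915] 3.412576697607003e-05 plane92 [ 0.5148 -0.2299] [ 0.5169 -0.2275]
short [ 0.5472 -0.1282  0.0909] 0.0002531541931176892 plane92 [ 0.5466 -0.1287] [ 0.5479 -0.1275]
tallrim [ 0.5183 -0.2292  0.0773] 0.0007982289009833243 plane92 [ 0.5255 -0.2193] [ 0.5091 -0.2389]
stand base corners z12
[ 0.6046 -0.0855  0.006 ]
[ 0.524 -0.062  0.006]
[ 0.5199 -0.0685  0.008 ]
[ 0.4296 -0.3676  0.008 ]
[ 0.5055 -0.3971  0.008 ]
cradle
sc [0.6155 0.2438 0.004 ]
sc [0.6081 0.3077 0.004 ]
sc [0.4735 0.2893 0.004 ]
si [0.467  0.2803 0.004 ]
si [0.4776 0.2109 0.004 ]
si [0.6134 0.2364 0.004 ]
gtop [0.599  0.2642 0.1157] 0.0024374533126499728
low? [0.4933 0.2322 0.0385] 0.007603889809731906 [0.483  0.2827 0.0392] 0.0017867273972966907
```

Stand yaw is about -17.3° and the tall roll sits at about (0.517,-0.229). The cradle is near (0.543,0.262) with a yaw of about 9°. On the way to the stand I'll stop for a close wrist view of the cradle.

```bash
python3 -m pendant '{"claw":[1,1,1,1,1],"travel":[[-0.052,-0.032,0],[-0.104,-0.064,0],[-0.156,-0.097,0],[-0.208,-0.13,0],[-0.26,-0.162,0]],"roll":[10,20,30,40,44]}'
```

```text
clock: 0.78
eef_pos: [0.4584, 0.3461, 0.2385]
tool_rot: [0.574, 0.819, -0.0, 0.0]
force: [1.1, 0.9, -0.6]
width: 0.0883
```

```bash
python3 -m pendant '{"claw":[1,1,1,1,1],"travel":[[-0.05,0.01,0],[-0.1,0.02,0],[-0.15,0.03,0],[-0.197,0.042,0],[-0.197,0.042,0]],"roll":[0,0,0,0,0]}'
cat > look.py <<'E'
import sys,cv2,numpy as np
from station import ctrl,get_image,camera_params
n,tag=sys.argv[1:3]
p=camera_params(n);im,d=get_image(n)
cv2.imwrite(f'pics/{n}{tag}.png',im);np.savez(f'{n}{tag}.npz',im=im,d=d,W=p['world_to_cam'],v=p['vfov'],cx=p['cx'],cy=p['cy'])
if len(sys.argv)>3:
    x,y,w,h,s=map(int,sys.argv[3:]);cv2.imwrite(f'pics/{n}{tag}.png',cv2.resize(im[y:y+h,x:x+w],None,fx=s,fy=s,interpolation=cv2.INTER_CUBIC))
W=p['world_to_cam'];print(-W[:3,:3].T@W[:3,3], ctrl.get_state()['clock'])
E
python3 look.py wrist 1
```

```text
clock: 1.4
eef_pos: [0.5664, 0.1746, 0.2383]
tool_rot: [0.575, 0.818, -0.0, 0.0]
force: [-0.6, 0.9, 0.1]
width: 0.0885
[0.54156321 0.24330817 0.38418377] 1.45
```

View pics/wrist1.png

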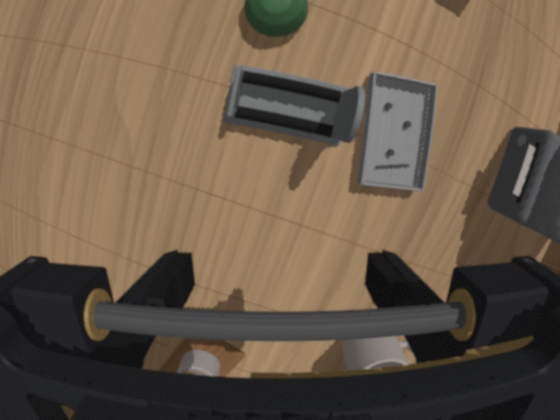

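The wrist view shows the cradle whole (225-360, 65-143), with the low end plate at left (235,92), the guide plate at right (350,113) and the paperweight above. I'll zoom in for corner pixels.

```bash
python3 - <<'E'
import cv2,numpy as np
a=np.load('wrist1.npz')['im'][50:150,215:375]
cv2.imwrite('pics/cr1.png',cv2.resize(a,None,fx=5,fy=5,interpolation=cv2.INTER_CUBIC))
E
```

```text
(no output)
```

View pics/cr1.png

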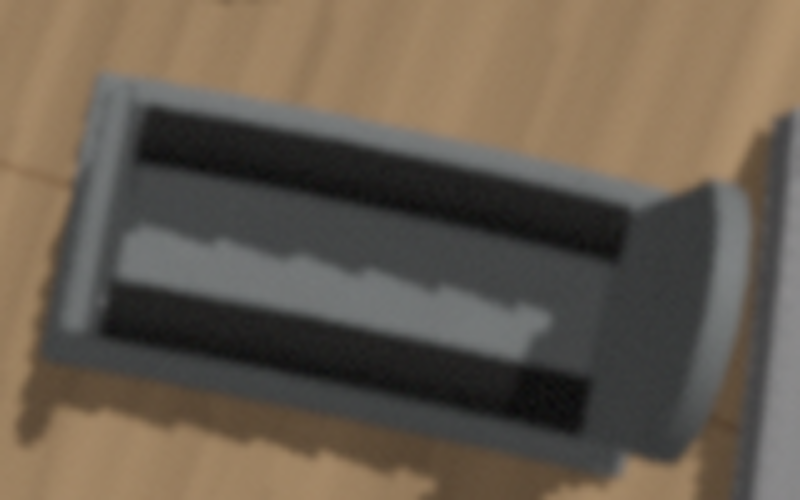

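```bash
python3 - <<'E'
from h import *
np.set_printoptions(precision=4,suppress=True)
w=Cam('wrist1')
P=lambda u,v,z:w.plane(215+u/5,50+v/5,z)[:2]
c=[P(100,75,.006),P(48,360,.006),P(618,470,.006)]
print(c,'ctr',(c[0]+c[2])/2, 'len',np.linalg.norm(c[2]-c[1]),np.linalg.norm(c[0]-c[1]))
an=lambda v:np.degrees(np.arctan2(v[1],v[0]))
print('yaw',an(c[2]-c[1]),an(c[0]-c[1])-90)
r=[P(145,133,.027),P(115,310,.027),P(625,234,.027),P(588,405,.027)]
print(r,an(r[2]-r[0]),an(r[3]-r[1]),'mid low',(r[0]+r[1])/2,'mid guide',(r[2]+r[3])/2)
l=[P(130,85,.042),P(92,335,.042)];print('lowin',l,(l[0]+l[1])/2)
# height check: guide plate top vs side view
a=Cam('side0')
E
```

```text
[array([0.472 , 0.2862]), array([0.4829, 0.2189]), array([0.6165, 0.2399])] ctr [0.5442 0.263 ] len 0.13525565023250224 0.06810494017271326
yaw 8.900058183916398 9.201427291475284
[array([0.4897, 0.2745]), array([0.4966, 0.2354]), array([0.595 , 0.2897]), array([0.6008, 0.2511])] 8.207846513075229 8.567077230565753 mid low [0.4931 0.2549] mid guide [0.5979 0.2704]
lowin [array([0.4853, 0.282 ]), array([0.4956, 0.2292])] [0.4905 0.2556]
```

```bash
python3 -m pendant '{"claw":[1,1,1,1,1],"travel":[[-0.05,-0.027,0],[-0.1,-0.055,0],[-0.15,-0.082,0],[-0.2,-0.11,0],[-0.25,-0.137,0]],"roll":[8,16,24,32,37.3]}'
```

```text
clock: 2.08
eef_pos: [0.5217, -0.1044, 0.2387]
tool_rot: [0.805, 0.593, 0.0, -0.0]
force: [0.0, 0.4, 0.9]
width: 0.0883
```

```bash
python3 -m pendant '{"claw":[1,1,1,1,1],"travel":[[-0.055,0.008,0],[-0.11,0.016,0],[-0.165,0.024,0],[-0.211,0.032,0],[-0.211,0.032,0]],"roll":[0,0,0,0,0]}'
python3 look.py wrist 2
```

```text
clock: 2.7
eef_pos: [0.4903, -0.3168, 0.2384]
tool_rot: [0.806, 0.593, -0.0, -0.0]
force: [0.3, -0.6, -0.8]
width: 0.088
[ 0.51214242 -0.24722322  0.38432933] 2.75
```

View pics/wrist2.png

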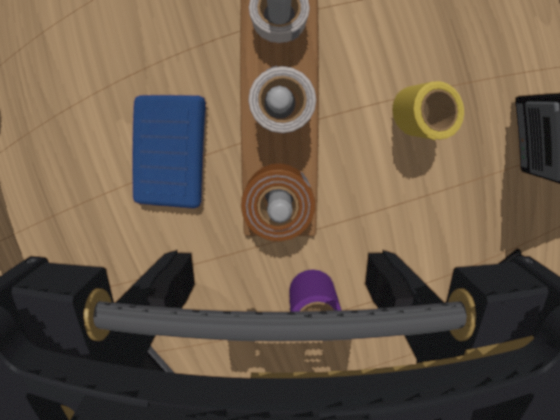

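The tall roll is on the middle post, with its rim spanning columns 249-315 and rows 67-132. The tape is at (279,203) and the short roll is at (279,8), so the choice is confirmed.

```bash
python3 - <<'E'
from h import *
import cv2
np.set_printoptions(precision=4,suppress=True)
w=Cam('wrist2')
g=cv2.cvtColor(w.im,cv2.COLOR_BGR2HSV)
m=((g[...,1]<45)&(g[...,2]>110)).astype(np.uint8);m[:60]=0;m[140:]=0;m[:,:235]=0;m[:,330:]=0
c=max(cv2.findContours(m,cv2.RETR_EXTERNAL,cv2.CHAIN_APPROX_NONE)[0],key=cv2.contourArea)
print(cv2.boundingRect(c),cv2.fitEllipse(c))
(e,_,_)=cv2.fitEllipse(c)
x,y,ww,hh=cv2.boundingRect(c)
print('tilt ctr',w.plane(*e,.082), 'width at .082',np.linalg.norm(w.plane(x,e[1],.082)-w.plane(x+ww,e[1],.082)))
for n,t in (('side0',(312,244.3)),('scene0',(254.5,158.8))): print(n,*tri(w,e,Cam(n),t))
print(np.nanmedian(w.d[85:115,250:256]))
E
```

```text
(249, 66, 67, 67) ((281.8193664550781, 99.0964126586914), (65.24987030029297, 65.43247985839844), 76.45486450195312)
tilt ctr [ 0.5198 -0.2303  0.082 ] width at .082 0.06136713113824787
side0 [ 0.5195 -0.2295  0.0767] 0.0012591727019003066
scene0 [ 0.519  -0.2294  0.0776] 0.0021407213612314874
0.2849843
```

```bash
python3 -m pendant '{"claw":[1,1,1,1,1],"travel":[[0.046,0.001,0],[0.0915,0.002,0],[0.0915,0.002,0.05],[0.0915,0.002,0.1],[0.0915,0.002,0.13]],"roll":[0,0,0,0,0]}'
python3 -m pendant '{"claw":[1,1,1,1,1],"travel":[[0,0,0.02],[0,0,0.04],[0,0,0.055],[0,0,0.0635],[0,0,0.0635]],"roll":[0,0,0,0,0]}'
python3 look.py side 3 260 170 120 120 5
```

```text
clock: 3.38
eef_pos: [0.5183, -0.2249, 0.106]
tool_rot: [0.804, 0.595, -0.001, -0.002]
force: [-0.1, 0.0, -0.8]
width: 0.0882
clock: 4.0
eef_pos: [0.5194, -0.2279, 0.0448]
tool_rot: [0.805, 0.594, -0.0, -0.0]
force: [-0.3, -0.5, 0.3]
width: 0.0884
[-0.21516973 -0.95457095  1.05667362] 4.05
```

View pics/side3.png

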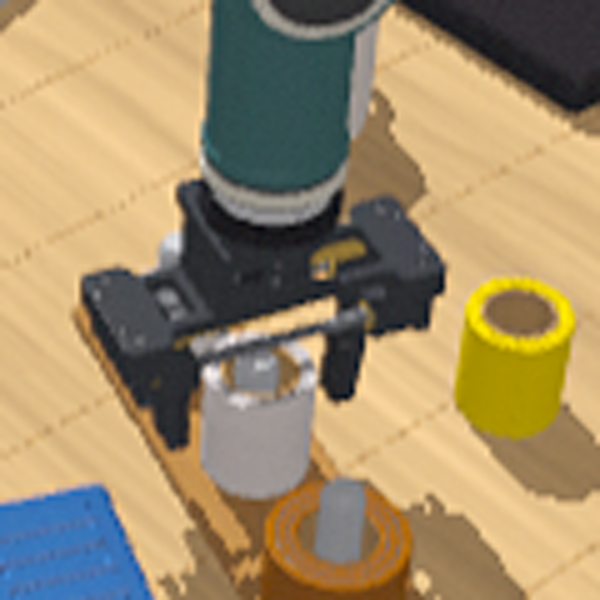

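The roll is between the fingers with clearance on both sides. Closing.

```bash
python3 -m pendant '{"claw":[0.6,0.6,0.6,0.6,0.6],"travel":[[-0.002,0,0],[-0.002,0,0],[-0.002,0,0],[-0.002,0,0],[-0.002,0,0]],"roll":[0,0,0,0,0]}' 15
python3 -m pendant '{"claw":[0.6,0.6,0.6,0.6,0.6],"travel":[[0,0,0],[0,0,0],[0,0,-0.01],[0,0,-0.02],[0,0,-0.02]],"roll":[0,0,0,0,0]}'
```

```text
clock: 4.68
eef_pos: [0.5193, -0.2308, 0.0457]
tool_rot: [0.805, 0.593, 0.0, 0.0]
force: [-1.1, -0.9, 3.1]
width: 0.0616
clock: 5.3
eef_pos: [0.5197, -0.2307, 0.0662]
tool_rot: [0.805, 0.594, 0.0, 0.001]
force: [0.3, 1.1, -1.4]
width: 0.0615
```

```bash
python3 -m pendant '{"claw":[0.6,0.6,0.6,0.6,0.6],"travel":[[0,0,-0.03],[0,0,-0.06],[0,0,-0.09],[0,0,-0.12],[0,0,-0.12]],"roll":[0,0,0,0,0]}'
python3 look.py side 4 240 120 150 150 4
```

```text
clock: 5.92
eef_pos: [0.5208, -0.2313, 0.1879]
tool_rot: [0.805, 0.594, 0.001, 0.003]
force: [0.1, -0.1, -1.5]
width: 0.0616
[-0.21516973 -0.95457095  1.05667362] 5.975
```

View pics/side4.png

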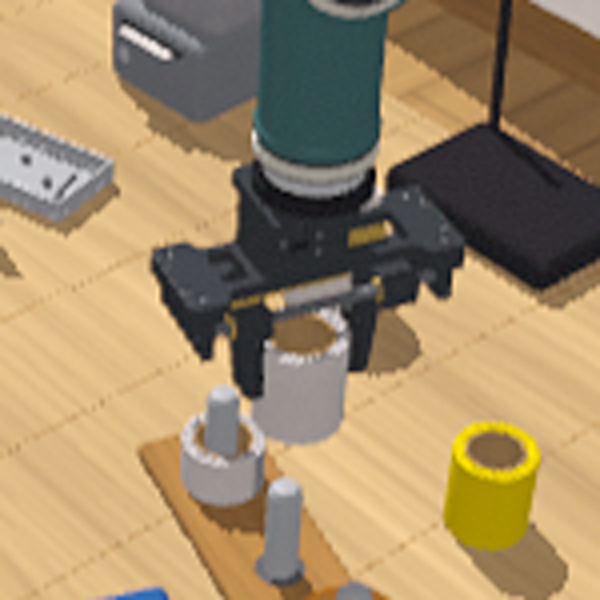

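```bash
python3 -m pendant '{"claw":[0.6,0.6,0.6,0.6,0.6],"travel":[[0.03,-0.009,-0.01],[0.073,-0.022,-0.01],[0.118,-0.035,-0.01],[0.164,-0.049,-0.01],[0.21,-0.063,-0.01]],"roll":[-8,-18,-28,-38,-48]}'
```

```text
clock: 6.6
eef_pos: [0.5192, -0.0097, 0.1927]
tool_rot: [0.491, 0.871, -0.001, -0.002]
force: [0.3, -0.1, -1.5]
width: 0.0615
```

```bash
python3 -m pendant '{"claw":[0.6,0.6,0.6,0.6,0.6],"travel":[[0.038,0.023,0],[0.076,0.047,0],[0.114,0.071,0],[0.152,0.095,0],[0.19,0.118,0]],"roll":[-10,-20,-30,-40,-50]}'
```

```text
clock: 7.22
eef_pos: [0.5234, 0.2134, 0.1925]
tool_rot: [0.077, 0.997, -0.001, -0.002]
force: [0.0, -0.3, -1.9]
width: 0.0619
```

```bash
python3 -m pendant '{"claw":[0.6,0.6,0.6,0.6,0.6],"travel":[[0.002,0.02,0],[0.006,0.038,0],[0.006,0.0466,0],[0.006,0.0466,0],[0.006,0.0466,0]],"roll":[-9,-18,-18,-18,-18]}'
python3 look.py side 5 170 70 120 140 4
python3 look.py scene 5 320 220 120 120 5
python3 look.py wrist 5
```

```text
clock: 7.85
eef_pos: [0.5261, 0.2586, 0.1945]
tool_rot: [-0.076, 0.997, -0.0, -0.001]
force: [-0.7, 0.3, -2.0]
width: 0.0617
[-0.21516973 -0.95457095  1.05667362] 7.9
[1.15925711 0.59239782 1.1623296 ] 7.95
[0.45421093 0.24736611 0.3409893 ] 8.0
```

View pics/side5.png

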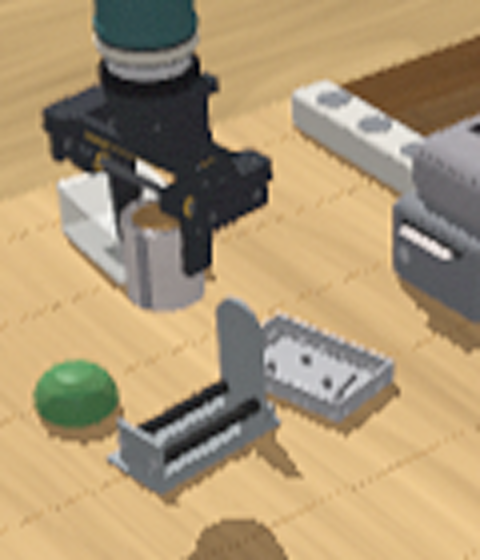

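View pics/scene5.png

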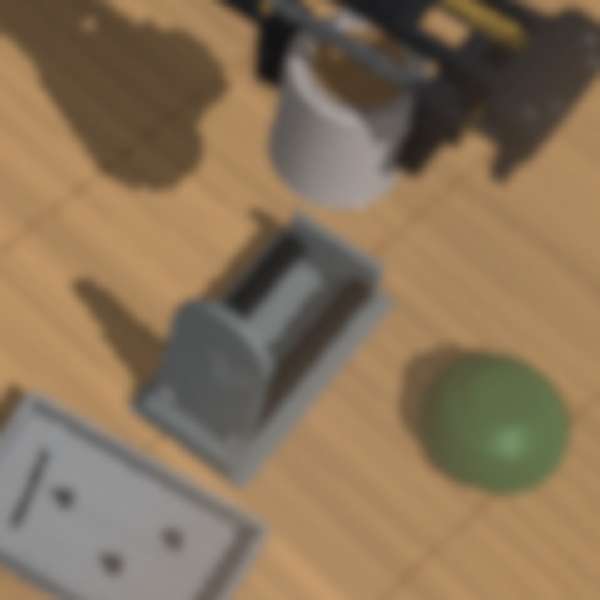

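View pics/wrist5.png

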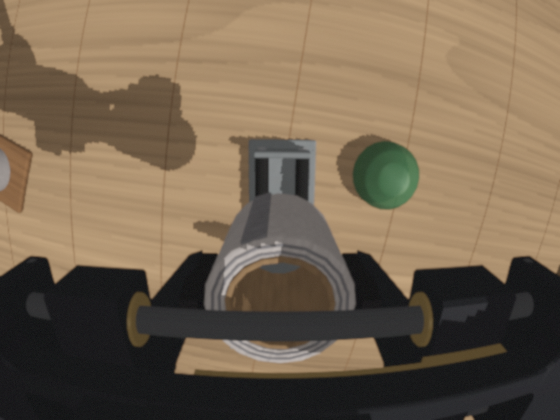

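The roll is off the post, aligned with the cradle (yaw matches, centred at column ~281) and clear of the paperweight. I'll lower it just inside the low end plate and use that plate's top edge as a fulcrum to tip it.

```bash
python3 -m pendant '{"claw":[0.6,0.6,0.6,0.6,0.6],"travel":[[-0.005,0.001,0.04],[-0.005,0.001,0.08],[-0.005,0.001,0.11],[-0.005,0.001,0.125],[-0.005,0.001,0.125]],"roll":[0,0,0,0,0]}'
python3 look.py side 6 170 70 120 140 4
python3 look.py wrist 6
```

```text
clock: 8.62
eef_pos: [0.5306, 0.2605, 0.0694]
tool_rot: [-0.077, 0.997, -0.0, -0.001]
force: [0.1, -0.2, -1.2]
width: 0.0616
[-0.21516973 -0.95457095  1.05667362] 8.675
[0.45930955 0.24969226 0.21659067] 8.725
```

View pics/side6.png

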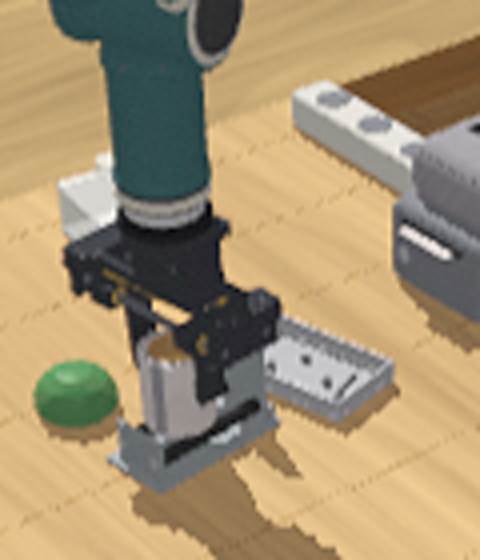

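View pics/wrist6.png

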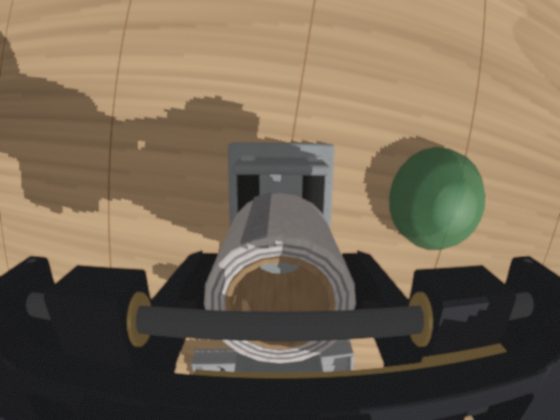

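```bash
python3 -m pendant '{"claw":[0.6,0.6,0.6,0.6,0.6],"travel":[[0.005,0,0],[0.009,0,0],[0.013,0,-0.003],[0.0175,0,-0.005],[0.022,0,-0.007]],"roll":[0,0,0,0,0]}' 8
python3 -m pendant '{"claw":[0.6,0.6,0.6,0.6,0.6],"travel":[[0.005,0,-0.001],[0.01,0,-0.002],[0.014,0,-0.002],[0.019,0,-0.002],[0.024,0,-0.002]],"roll":[0,0,0,0,0]}'
python3 look.py side 7 170 70 120 140 4
python3 look.py wrist 7
```

```text
clock: 9.35
eef_pos: [0.51, 0.2581, 0.0781]
tool_rot: [-0.077, 0.997, 0.0, 0.001]
force: [1.5, 1.5, -0.2]
width: 0.0615
clock: 9.98
eef_pos: [0.4855, 0.2541, 0.0794]
tool_rot: [-0.077, 0.997, 0.0, 0.0]
force: [1.6, 1.3, 1.1]
width: 0.0612
[-0.21516973 -0.95457095  1.05667362] 10.025
[0.41261462 0.24257602 0.22513409] 10.075
```

View pics/side7.png

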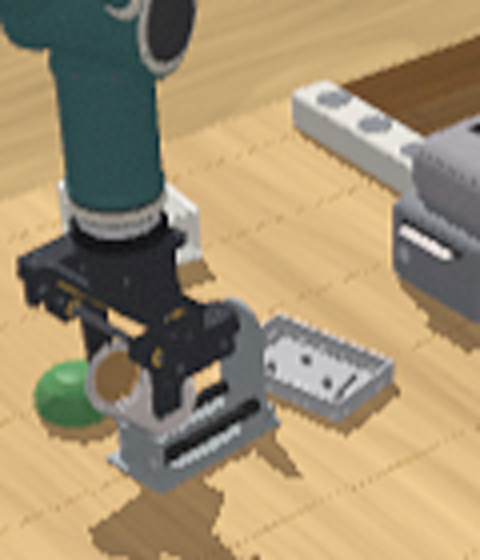

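View pics/wrist7.png

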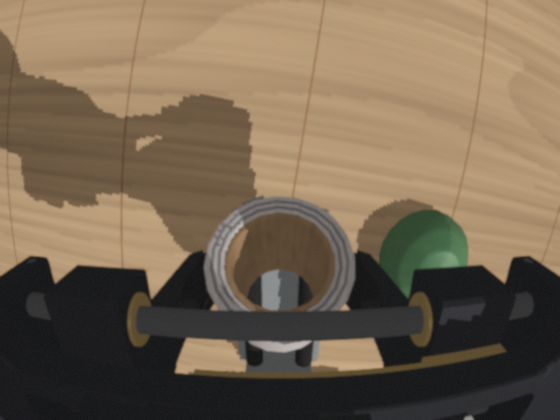

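The roll is pivoting on the plate edge and is now tilted about 40°. Continuing the arc.

```bash
python3 -m pendant '{"claw":[0.6,0.6,0.6,0.6,0.6],"travel":[[0.0045,0,0.001],[0.009,0,0.002],[0.0135,0,0.0035],[0.018,0,0.0055],[0.022,0,0.008]],"roll":[0,0,0,0,0]}'
python3 -m pendant '{"claw":[0.6,0.6,0.6,0.6,0.6],"travel":[[0.0045,0,0.0025],[0.008,0,0.006],[0.012,0,0.009],[0.015,0,0.013],[0.015,0,0.013]],"roll":[0,0,0,0,0]}'
python3 look.py side 8 170 70 120 140 4
python3 look.py wrist 8
```

```text
clock: 10.7
eef_pos: [0.4631, 0.2505, 0.0708]
tool_rot: [-0.077, 0.997, -0.0, -0.001]
force: [-0.2, 0.8, 1.9]
width: 0.0612
clock: 11.32
eef_pos: [0.4482, 0.248, 0.0575]
tool_rot: [-0.077, 0.997, -0.0, -0.001]
force: [0.4, 0.3, -1.0]
width: 0.0613
[-0.21516973 -0.95457095  1.05667362] 11.375
[0.37642781 0.23675658 0.2036576 ] 11.425
```

View pics/side8.png

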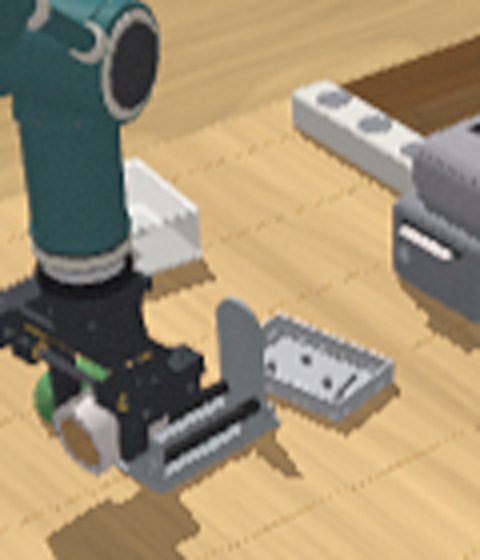

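View pics/wrist8.png

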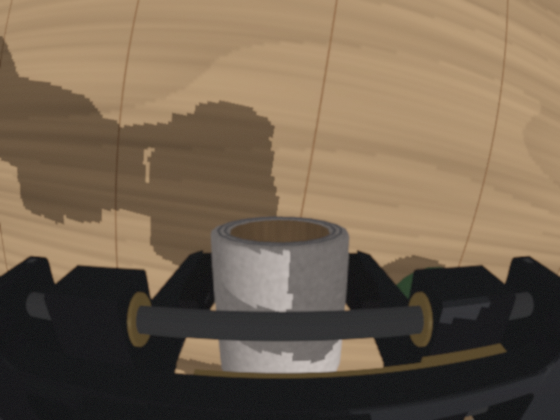

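The roll is now nearly horizontal and held. Next: lift clear, slide over the rollers, and lower.

```bash
python3 -m pendant '{"claw":[0.6,0.6,0.6,0.6,0.6],"travel":[[0,0,-0.008],[-0.005,0,-0.016],[-0.03,0,-0.016],[-0.06,0,-0.016],[-0.092,0,-0.016]],"roll":[0,0,0,0,0]}' 12
python3 -m pendant '{"claw":[0.6,0.6,0.6,0.6,0.6],"travel":[[0,0,0],[0,0,0.01],[0,0,0.018],[0,0,0.024],[0,0,0.024]],"roll":[0,0,0,0,0]}'
python3 look.py side 9 170 70 120 140 4
python3 look.py scene 9 320 220 120 120 5
python3 look.py wrist 9
```

```text
clock: 12.05
eef_pos: [0.5416, 0.2628, 0.0752]
tool_rot: [-0.077, 0.997, 0.0, 0.001]
force: [0.5, -0.5, -2.5]
width: 0.0614
clock: 12.68
eef_pos: [0.5389, 0.2621, 0.0492]
tool_rot: [-0.077, 0.997, -0.0, -0.001]
force: [0.3, -0.7, -1.6]
width: 0.0607
[-0.21516973 -0.95457095  1.05667362] 12.725
[1.15925711 0.59239782 1.1623296 ] 12.775
[0.46766611 0.25111634 0.1961016 ] 12.825
```

View pics/side9.png

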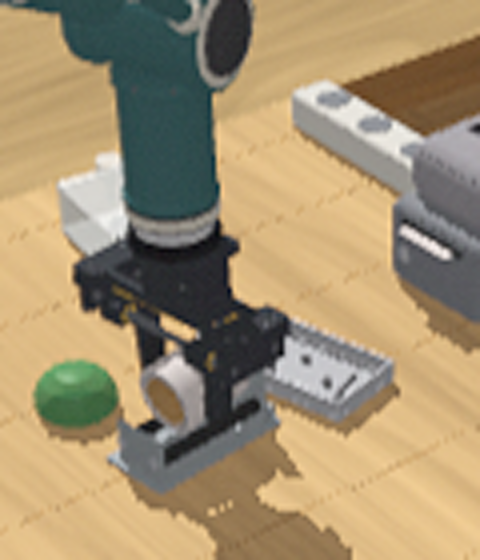

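View pics/scene9.png

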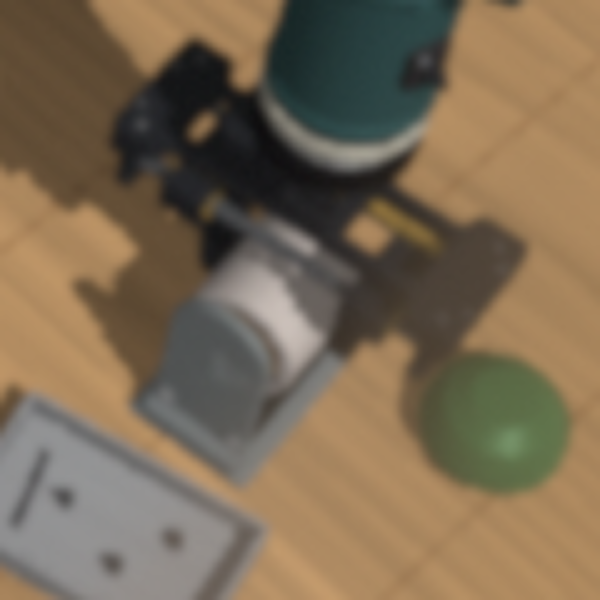

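View pics/wrist9.png

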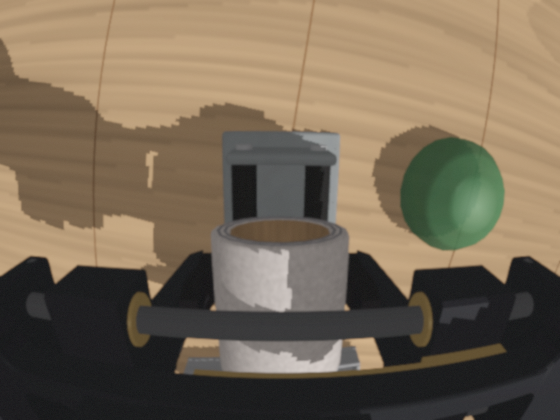

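```bash
python3 -m pendant '{"claw":[0.6,0.6,0.6,0.6,0.6],"travel":[[0,0,0.004],[0,0,0.008],[0,0,0.01],[0,0,0.012],[0,0,0.012]],"roll":[0,0,0,0,0]}' 6
python3 -m pendant '{"claw":[0.6,0.6,0.6],"travel":[[0,0,0.001],[0,0,0.002],[0,0,0.002]],"roll":[0,0,0]}'
python3 look.py side 10 170 70 120 140 4
python3 look.py wrist 10
```

```text
clock: 13.45
eef_pos: [0.5422, 0.263, 0.0403]
tool_rot: [-0.077, 0.997, 0.0, 0.002]
force: [0.7, -2.1, 6.8]
width: 0.0611
clock: 13.82
eef_pos: [0.5422, 0.263, 0.0385]
tool_rot: [-0.077, 0.997, 0.0, 0.002]
force: [-0.1, -1.8, 8.2]
width: 0.061
[-0.21516973 -0.95457095  1.05667362] 13.875
[0.46944175 0.25144884 0.18413879] 13.925
```

View pics/side10.png

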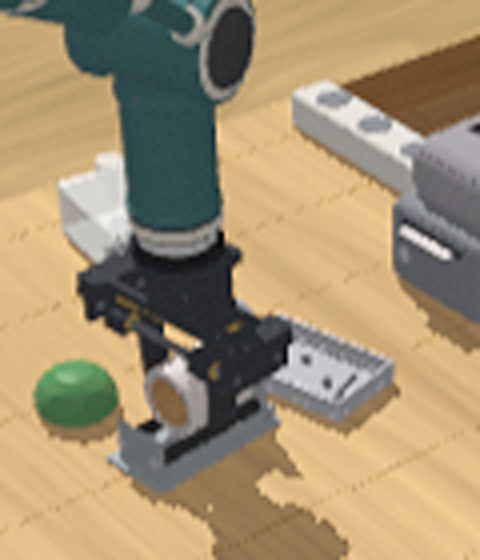

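View pics/wrist10.png

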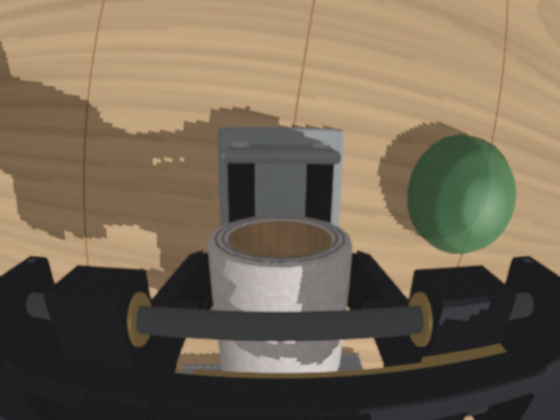

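```bash
python3 -m pendant '{"claw":[0.6,0.6,0.6,0.6],"travel":[[0,0,0],[0,0,0.0015],[0,0,0.003],[0,0,0.003]],"roll":[0,0,0,0]}' 3
python3 look.py side 11 170 70 120 140 4
python3 look.py wrist 11
```

```text
clock: 14.42
eef_pos: [0.5403, 0.2627, 0.0331]
tool_rot: [-0.077, 0.997, 0.0, 0.0]
force: [1.3, 1.1, 3.8]
width: 0.0611
[-0.21516973 -0.95457095  1.05667362] 14.475
[0.46798386 0.25128459 0.17902695] 14.525
```

View pics/wrist11.png

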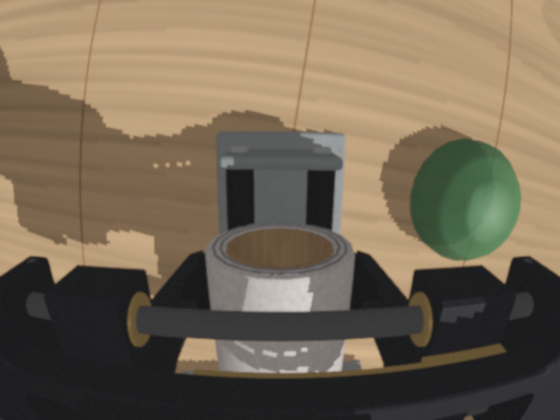

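View pics/side11.png

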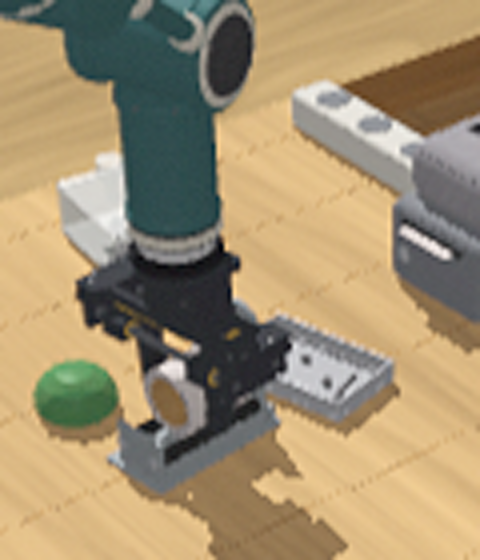

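```bash
cat > tilt.py <<'E'
import sys
from h import *
np.set_printoptions(precision=1,suppress=True)
w=Cam(sys.argv[1])
c=np.array([.545,.263]);t=np.radians(8.8);ux=np.array([np.cos(t),np.sin(t)]);uy=np.array([-np.sin(t),np.cos(t)])
def P(u,v):
    d=w.ray(u,v);zc=(w.R@d)[2];p=w.C+d*(w.d[v,u]/zc);q=p[:2]-c
    return 1e3*np.array([q@ux,q@uy,p[2]])
for v in list(range(226,306,4))+list(range(340,372,4)):
    print(v,P(280,v),end=' ; ')
E
python3 tilt.py wrist11
```

```text
226 [-27.1   0.5  31. ] ; 230 [-26.2   0.5  34.1] ; 234 [-24.5   0.5  35.1] ; 238 [-22.6   0.5  35.2] ; 242 [-20.7   0.5  35.7] ; 246 [-18.1   0.5  34.4] ; 250 [-16.3   0.5  35.1] ; 254 [-13.7   0.6  33.9] ; 258 [-11.4   0.6  33.6] ; 262 [-9.9  0.6 34.9] ; 266 [-27.3   0.5  75.2] ; 270 [-27.9   0.4  79.6] ; 274 [-28.    0.4  82.7] ; 278 [-27.6   0.4  84.8] ; 282 [-26.    0.4  84.5] ; 286 [-24.4   0.4  84.5] ; 290 [-23.3   0.4  85.3] ; 294 [-21.9   0.4  85.5] ; 298 [-19.7   0.4  84.5] ; 302 [-18.9   0.4  85.8] ; 340 [-26.    0.4 114.9] ; 344 [ 0.5  0.5 84.7] ; 348 [ 2.   0.5 85.2] ; 352 [ 4.8  0.5 84.3] ; 356 [ 5.6  0.5 85.7] ; 360 [ 8.8  0.5 84.6] ; 364 [ 9.5  0.5 86.1] ; 368 [12.8  0.5 84.9] ;
```

Depth shows the roll lying flat with its top at 85 mm on both sides. Its near end is at cradle x = -28, so it needs about 13 mm more to meet the guide plate.

```bash
python3 -m pendant '{"claw":[0.6,0.6,0.6,0.6,0.6],"travel":[[0,0,-0.001],[-0.003,0,-0.001],[-0.006,0,-0.001],[-0.009,0,-0.001],[-0.011,0,-0.001]],"roll":[0,0,0,0,0]}' 6
python3 -m pendant '{"claw":[0.6,0.6,0.6,0.6],"travel":[[-0.001,0,0],[-0.002,0,0],[-0.003,0,0],[-0.003,0,0]],"roll":[0,0,0,0]}'
python3 look.py wrist 12; python3 tilt.py wrist12
```

```text
clock: 15.15
eef_pos: [0.5511, 0.2639, 0.0337]
tool_rot: [-0.077, 0.997, -0.0, -0.0]
force: [-0.4, -0.7, -1.6]
width: 0.0612
clock: 15.65
eef_pos: [0.5516, 0.2644, 0.0334]
tool_rot: [-0.077, 0.997, -0.0, -0.002]
force: [-6.0, 1.1, -0.6]
width: 0.0611
[0.48006523 0.2532204  0.17967536] 15.7
226 [-15.5   0.5  30.9] ; 230 [-14.8   0.5  34.9] ; 234 [-12.8   0.5  34.8] ; 238 [-10.8   0.5  34.8] ; 242 [-8.5  0.5 34.1] ; 246 [-6.8  0.5 35.1] ; 250 [-4.6  0.5 34.9] ; 254 [-2.5  0.5 35. ] ; 258 [-0.5  0.5 35.3] ; 262 [ 1.7  0.5 35.2] ; 266 [-15.6   0.5  75.7] ; 270 [-16.3   0.5  80.1] ; 274 [-16.6   0.5  83.8] ; 278 [-15.4   0.5  84.4] ; 282 [-14.2   0.5  84.9] ; 286 [-11.9   0.5  83.6] ; 290 [-11.4   0.5  85.3] ; 294 [-10.    0.5  85.7] ; 298 [-9.   0.5 86.5] ; 302 [-6.7  0.5 85.5] ; 340 [-15.    0.4 116.5] ; 344 [12.1  0.5 85.2] ; 348 [13.7  0.5 85.6] ; 352 [15.9  0.5 85.4] ; 356 [17.8  0.5 85.5] ; 360 [20.6  0.5 84.8] ; 364 [22.3  0.5 85.2] ; 368 [24.5  0.5 85.2] ;
```

Contact with the guide plate shows as -6 N along x, and the roll is level with its top at 85 mm. Releasing and lifting straight up.

```bash
python3 -m pendant '{"claw":[0.6,0.65,0.72,0.8,0.88],"travel":[[0,0,0],[0,0,0],[0,0,0],[0,0,0],[0,0,0]],"roll":[0,0,0,0,0]}' 
python3 look.py wrist 13; python3 tilt.py wrist13 | head -c 900
python3 -m pendant '{"claw":[0.9,0.9,0.9,0.9,0.9],"travel":[[0,0,0],[0,0,-0.01],[0,0,-0.03],[0,0,-0.06],[0,0,-0.1]],"roll":[0,0,0,0,0]}'
```

```text
clock: 16.32
eef_pos: [0.5548, 0.2648, 0.0348]
tool_rot: [-0.077, 0.997, 0.0, 0.001]
force: [0.1, -0.5, -0.8]
width: 0.077
[0.48237866 0.25335664 0.18062633] 16.375
226 [-13.    0.4  34.4] ; 230 [-11.    0.4  34.5] ; 234 [-9.2  0.4 35.2] ; 238 [-7.3  0.4 35.6] ; 242 [-5.   0.4 35. ] ; 246 [-2.9  0.4 34.8] ; 250 [-0.3  0.4 33.8] ; 254 [ 1.3  0.4 34.9] ; 258 [-17.    0.3  79.5] ; 262 [-16.3   0.3  81.4] ; 266 [-16.    0.3  83.7] ; 270 [-15.    0.3  84.8] ; 274 [-13.8   0.3  85.3] ; 278 [-12.2   0.3  85.1] ; 282 [-11.    0.3  85.7] ; 286 [-9.6  0.3 85.8] ; 290 [-7.6  0.3 85.1] ; 294 [-6.7  0.3 86.2] ; 298 [-3.7  0.3 84. ] ; 302 [-3.2  0.3 85.8] ; 340 [-11.4   0.2 116.7] ; 344 [15.9  0.3 85.5] ; 348 [18.4  0.3 85. ] ; 352 [20.3  0.3 85.1] ; 356 [22.   0.3 85.5] ; 360 [25.   0.3 84.6] ; 364 [26.5  0.3 85.3] ; 368 [28.2  0.3 85.9] ; clock: 17.0
eef_pos: [0.5536, 0.2645, 0.1359]
tool_rot: [-0.077, 0.997, -0.0, -0.0]
force: [-0.2, 0.5, -0.4]
width: 0.0797
```

View pics/wrist13.png

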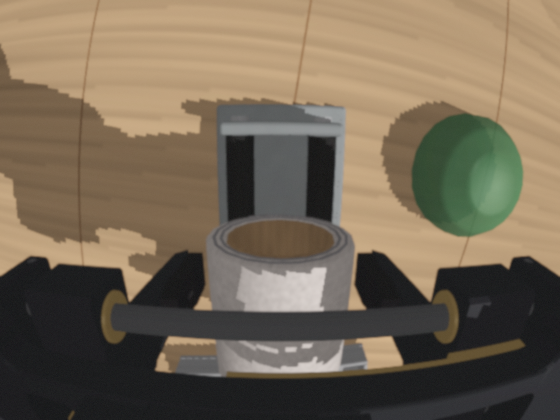

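```bash
python3 -m pendant '{"claw":[0.9,0.9,0.9,0.9,0.9],"travel":[[0,0,-0.05],[-0.02,0,-0.1],[-0.06,0,-0.1],[-0.1,0,-0.1],[-0.1,0,-0.1]],"roll":[0,0,0,0,0]}'
python3 look.py wrist 14 200 60 160 160 4; python3 look.py side 14; python3 look.py scene 14
```

```text
clock: 17.62
eef_pos: [0.6549, 0.28, 0.2356]
tool_rot: [-0.076, 0.997, 0.0, 0.001]
force: [-0.5, 0.3, -0.7]
width: 0.0794
[0.58236128 0.26861338 0.38133241] 17.675
[-0.21516973 -0.95457095  1.05667362] 17.725
[1.15925711 0.59239782 1.1623296 ] 17.775
```

View pics/wrist14.png

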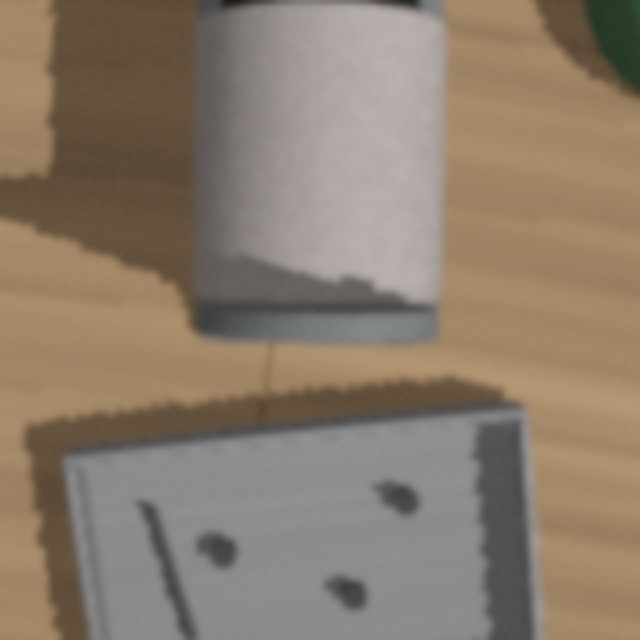

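View pics/side14.png

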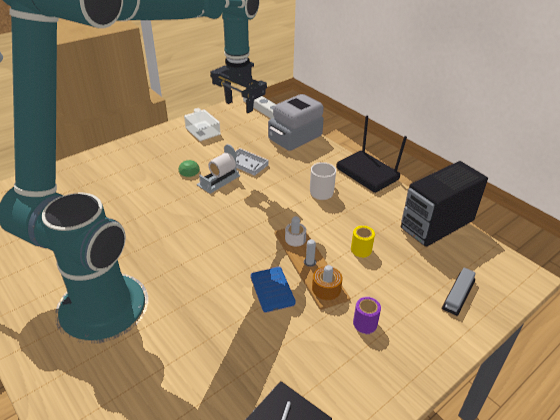

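View pics/scene14.png

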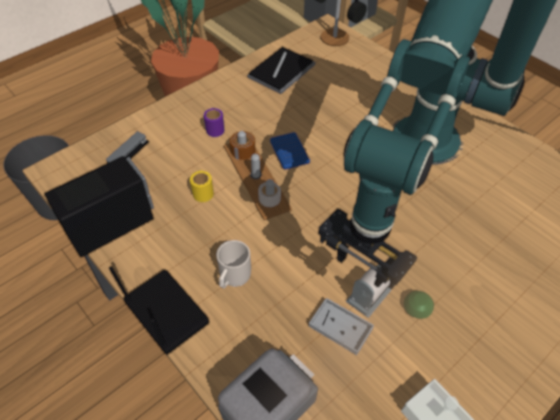

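```bash
python3 - <<'E'
import sys;sys.argv=['x','wrist14']
import io,contextlib
with contextlib.redirect_stdout(io.StringIO()):
    exec(open('tilt.py').read())
for u in (265,280,295):
  print(u)
  for v in [62,64,100]+list(range(126,148,1)): print(v,P(u,v),w.im[v,u],end=' ; ')
E
```

```text
265
62 [-14.2 -13.   82.8] [125 128 135] ; 64 [-12.3 -13.1  82.5] [129 133 139] ; 100 [ 21.2 -13.1  82.2] [132 136 143] ; 126 [ 45.1 -13.1  83.8] [ 97  99 105] ; 127 [ 46.1 -13.2  82.9] [ 93  96 101] ; 128 [ 47.  -13.2  82.9] [ 95  97 102] ; 129 [ 37.8  -0.2 381.3] [ 94  96 101] ; 130 [ 48.8 -13.2  82.4] [ 94  97 102] ; 131 [ 49.8 -13.3  81.4] [ 94  97 103] ; 132 [ 50.7 -13.2  82.3] [ 93  96 101] ; 133 [ 51.6 -13.2  82.7] [ 93  95 100] ; 134 [ 52.5 -13.2  83.2] [88 90 94] ; 135 [ 53.5 -13.3  80.8] [79 81 84] ; 136 [ 53.6 -12.6  96.3] [73 74 74] ; 137 [ 53.6 -12.  111.9] [73 73 72] ; 138 [ 54.2 -11.8 114.9] [86 86 84] ; 139 [ 55.1 -11.9 114.5] [95 95 92] ; 140 [ 56.  -11.9 113. ] [99 98 96] ; 141 [ 56.8 -11.9 113.1] [101 101  98] ; 142 [ 57.5 -11.9 115.2] [102 101 100] ; 143 [ 58.3 -11.9 114.8] [104 104 102] ; 144 [ 59.2 -11.9 114. ] [107 109 111] ; 145 [ 68.2 -16.2  16.1] [112 124 135] ; 146 [ 70.8 -17.   -1.2] [110 134 156] ; 147 [ 72.  -17.   -0.8] [108 139 165] ; 280
62 [-13.6   0.4  85.6] [157 160 167] ; 64 [-11.7   0.4  86. ] [158 162 169] ; 100 [21.5  0.4 85.6] [161 165 172] ; 
[... 1076 characters left out ...]
.9] [171 175 182] ; 130 [48.8 14.  83.6] [169 173 180] ; 131 [49.8 14.2 80.6] [161 165 172] ; 132 [50.7 14.2 81.2] [141 145 151] ; 133 [51.7 14.2 81. ] [111 115 121] ; 134 [52.6 14.2 81.5] [92 94 99] ; 135 [53.6 14.2 80.1] [83 85 89] ; 136 [53.9 13.7 90.6] [74 76 76] ; 137 [ 53.9  13.  105.2] [82 83 81] ; 138 [ 54.3  12.7 112.8] [105 105 103] ; 139 [ 55.2  12.7 112.2] [124 125 122] ; 140 [ 55.9  12.6 114.1] [132 132 129] ; 141 [ 56.8  12.7 112.7] [134 134 132] ; 142 [ 57.7  12.7 112.6] [135 134 131] ; 143 [ 58.5  12.7 113.1] [134 134 131] ; 144 [ 59.2  12.7 113.9] [130 131 130] ; 145 [ 60.3  12.8 111.5] [123 130 136] ; 146 [69.3 17.4 16.6] [115 135 153] ; 147 [71.8 18.1  0.9] [111 141 167] ;
```

The roll's end (53.5 mm) meets the guide face (53.7-53.9 mm), so any gap is within measurement error. Its top is level at about 85.5 mm. The other two rolls and the bystanders look unmoved in both views, so I'm handing in.

```bash
python3 - <<'E'
from station import ctrl
print(ctrl.get_state()['clock'],ctrl.sign_off())
E
```

```text
the job is handed in; nothing more can be done
17.775 None
```

The tall label roll is lying in the cradle on both rollers, with its end against the tall guide plate. I handed the job in at 17.8 s, and no verdict came back.

- **What I did:** I lifted the roll straight up off the middle post. The tool can't tilt, so I tipped the roll over the top edge of the low end plate while holding it lightly. I then set it on the rollers, checked it lay level, and slid it along until the guide plate pushed back with about 6 N. After that I let go and lifted away.
- **Last checks:** By depth reading, the roll's top is level at about 85.5 mm. Its end is at cradle x = 53.5 mm, against a guide face measured at 53.7–53.9 mm, and it sits about 0.5 mm off the centre line. The other two rolls are still on their posts, and nothing else looked moved in the scene and side pictures; I judged that by eye.
- **Disagreements:** I measured the guide face about 1 mm short of the stated 55 mm, which is within calibration error. The two-view height of the roll's rim came out at 77 mm instead of 82 mm, but the rim's apparent size agreed with 82 mm.
- **Hitch:** The first lowering met about 8 N while the roll seemed to be still slightly tilted. Easing the grip to 3 N and lowering a little more let it settle flat.

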